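# Lock the pouring turntable with its pin

### The job

Turn the pouring turntable by its black post until the hole in the plate's ear lies over the hole in the yellow lug of its foot, then take the red-handled locking pin out of the wooden block and push it down through both holes until its collar rests on the ear. Let go of the pin and leave the vials, the tape roll and the mixing stick where they are.

Things in the scene. Friction and masses are not known exactly. Their poses are not given: they have to be found in the camera images.
- turntable_plate (a joint): Turning angle of the blue painted plate (200 mm across, 8 mm thick, top face 42 mm above the table) about the upright axis of the fixed dark foot, in rad, counter-clockwise from above positive. 0: the ear hole is exactly over the lug hole. It runs from -0.7 to 1.8 with no stop or click at 0, turns stiffly (0.08 N m of friction) and stays where it is left. It starts between 0.5 and 1.3. Two low bookmark moulds are fixed on the plate (about 10 mm high).
- turntable_base: Fixed dark round foot of the turntable, 176 mm across. Origin on the turning axis at table height, z up; its -y axis points to the yellow lug.
- handle_grip (a point): Grip point on the upright round black post by which the plate is turned: post 16 mm in diameter, standing 85 mm from the turning axis opposite the ear, its top 48 mm above the plate; this point is on the post's axis, 28 mm above the plate's top face.
- ear_hole (a point): Centre of the mouth of the 13 mm hole in the plate's ear (40 x 40 mm, 8 mm thick), on the ear's top face, 42 mm above the table and 115 mm from the turning axis; turns with the plate.
- lug_hole (a point): Centre of the mouth of the 13 mm hole in the fixed yellow lug (40 x 40 x 30 mm), on the lug's top face, 30 mm above the table, 115 mm from the turning axis, 4 mm under the ear's underside when lined up. The hole goes right down to the table.
- pin_grip (a point): Centre of the red handle of the locking pin (handle 18 mm in diameter, 44 mm tall, upright). The point is 64 mm above the pin's tip and 24 mm above the top of the collar (24 mm across, 4 mm thick). z points up along the pin. The pin weighs about 60 g.
- pin_tip (a point): Lower end of the locking pin's 36 mm long, 10 mm thick steel shank, whose last 9 mm taper to 4 mm. Fully home the tip is 24 mm below the lug hole's mouth (6 mm above the table).
- pin_block: Fixed wooden block, 55 x 55 x 40 mm, with an upright 13 mm hole in its middle in which the pin stands loosely at the start, collar on the block's top. Origin at the centre of its underside.
- vial_rose: Small vial of rose powder with a white cap, 27 mm across, 45 mm tall, standing loose to the left of the turntable; origin at the centre of its underside. Leave it.
- vial_magenta: Small vial of magenta powder with a white cap, 27 mm across, 45 mm tall, standing loose to the left of the turntable; origin at the centre of its underside. Leave it.
- masking_tape: Roll of blue masking tape lying flat, 100 mm across, 24 mm high; origin at the centre of its underside. Leave it.
- mixing_stick: Flat wooden mixing stick, 150 x 18 x 9 mm, lying in front of the pin block, to the right of the turntable; origin at the centre of its underside. Leave it.
- lock_pin: The locking pin: steel shank and collar with a red handle; origin at its tip, z up along the pin.
Mind the look-alikes: they are no part of the job. Of the things like the lock_pin, leave any that is blue; of the rest the smaller one is meant.

How it is judged:
By the outcome, as a careful person would: the job done as asked, in the order asked, and still so for the second after the job is handed in, with the robot touching nothing.
It also fails if it takes over 58 s, if anything falls off the work surface, if the arm or the gripper's body presses on something with over 40 N, if the wrist force passes 120 N, or if a joint passes its speed limit or range.

### The arm

A 7-joint arm with a two-finger parallel gripper is mounted at the origin on a cart in front of the work surface, level with it; the furniture and walls round the work are solid. World frame = base frame: x ahead of the robot, y to its left, z up, the work surface at z = 0. Lengths are in m, angles in rad, forces in N, time in s.
With the tool pointing down it reaches from about 0.4 to 0.875 m from the base axis. Payload 19.3 kg.
Tool frame: the origin (TCP) lies at the very end of the fingers, on their centre line; the grasp point (between the pads) lies 19 mm behind it; y points along the fingers, x is the direction in which the jaws open and shut, and the axes are right-handed (so a half turn about y gives the same grasp; the last joint's range is limited). The gripper opens to 85 mm and grips with 20 to 120 N. Pads are 22 mm wide; open, the fingers measure 114 mm over their backs; the gripper's body (76 mm by 85 mm) begins 54 mm behind the grasp point. The pads swing forward as they close: fully open they stand 13 mm farther back than shut.
Start: joints at [1.162, 0.521, -0.036, 1.599, 0.021, 1.021, -0.113], TCP at [0.208, -0.589, 0.231] pointing down, gripper open.
Joint ranges: [-2.91, 2.91], [-0.3, 2.13], [-1.5, 1.42], [0.17, 2.43], [-1.26, 4.41], [0.16, 1.93], [-2.52, 2.52]. Speed limits (rad/s): [1.89, 1.89, 2.39, 2.39, 3.01, 3.01, 3.01].

### API

Orientations are given as [roll, pitch, yaw] about the fixed x, y, z axes, in that order (R = Rz(yaw) Ry(pitch) Rx(roll)).
In Python, from workcell import bot gives the robot as it stands. The module is installed in compiled form; this text tells all that it offers.
- The arm moves only by the shell command python3 -m crank 'ROWS' [FORCE]. ROWS is JSON, a list of rows, each an object of numbers: "hand": the closure, from 0 (fully open) to 1 (shut); "dx", "dy", "dz": the shift along the tool's x, y, z in mm; "yaw": the turn about the tool's y in rad. In form: [{"hand": .., "dx": .., "dy": .., "dz": .., "yaw": ..}, ...]. A call has 1 to 12 rows; each row is the pose to reach, as a shift and turn from the pose commanded when the call began, along the tool's axes at that moment; what a row does not reach only later rows make up. A row lasts 1/12 s, in which the tool goes at most 41.7 mm and 7.16 degrees, less where a joint would pass 70% of its speed; a pose out of reach is approached as far as the arm can. A call with a gripper value outside its range is refused whole. The fingers move at their own pace and stop on an object; FORCE is the grip in N (left out, the last holds). Time passes only in rows, so rows that repeat a pose let the fingers close. It gives the time, the measured TCP pose, the force and the opening at its end, in the units of the state.
- bot.observe(): the state, without advancing time (a new reading comes with each control period).
- bot.grab_frame(name): name is "side" or "top" or "wrist"; returns the picture (400x640x3 uint8, red, green, blue); there is no depth.
- bot.camera_info(name): a dict with "fx", "fy", "cx", "cy" (pixels), "rvec" (rotation vector, rad) and "tvec" (3), from world to camera coordinates, as OpenCV has them. Camera axes: x right, y down, z forward; pixel columns grow to the right and rows downward; lengths in m; the calibration is good to about 2 mm. The wrist camera is an equidistant fisheye: a pixel r from the principal point sees the ray r / f radians off the axis. A picture is of the moment at which its call begins: read the wrist's pose just before it. camera_info takes no time and is no camera call; for the wrist camera it gives the pose at the moment of the call.
- bot.job_done(): hands the job in, once; it reports no verdict.
The state is a dict: "clock": time; "qpos": joint angles; "qd": joint speeds; "joint_efforts": joint torques, N m; "position": TCP position; "tool_rot": TCP orientation; "force": force on the tool from outside, world axes, zero at the start; "moment": the same for the moment, N m; "grip_width": finger opening in m.
Only numpy, scipy, OpenCV 4.12 (cv2) and the standard library are available. Lean on these libraries where they do the work, as an engineer would, in place of code of your own. Each camera call takes 0.05 s, during which the arm holds its last target.

## Working session

There is one attempt and no reset: what is moved stays moved. The work goes in short steps, Python scripts to look and compute and a shell command to move; the robot and the scene stay as the last step left them, time stands still between calls to the robot, and variables do not carry over. Pictures are saved under pics/ and viewed, and the job is handed in when it is done.

```bash
mkdir -p pics; ls; python3 - <<'E'
from workcell import bot
import cv2,numpy as np
s=bot.observe()
for k,v in s.items(): print(k,np.round(v,4))
for n in ["side","top","wrist"]:
    print(n,bot.camera_info(n))
    cv2.imwrite(f"pics/{n}0.png",bot.grab_frame(n)[:,:,::-1])
print(bot.observe()['clock'])
E
```

```text
pics
clock 0.0
qpos [ 1.1618  0.522  -0.0363  1.6     0.0212  1.0211 -0.1128]
qd [-0.0004  0.0012  0.0006 -0.0002  0.0006  0.0003 -0.0015]
joint_efforts [ 0.00000e+00 -9.27102e+01  1.97990e+00 -3.69923e+01  1.78000e-02
  8.30000e-03 -0.00000e+00]
position [ 0.2076 -0.5892  0.2307]
tool_rot [-1.5709e+00  1.1000e-03 -1.2320e+00]
force [ 0.2957 -0.2957 -0.4505]
moment [-0.0524  0.0098 -0.0351]
grip_width 0.0856
side {'fx': 371.86231573770266, 'fy': 371.86231573770266, 'cx': 313.3127803512639, 'cy': 199.82357360610095, 'rvec': array([ 1.97815608, -0.27771778,  0.21125503]), 'tvec': array([-0.54362589,  0.14186268,  0.80182395])}
top {'fx': 461.407926806351, 'fy': 461.407926806351, 'cx': 325.27561690551494, 'cy': 204.78564365759198, 'rvec': array([ 2.10055811, -2.09197865,  0.25248895]), 'tvec': array([-0.00160172,  0.58490339,  1.17974406])}
wrist {'fx': 309.70691628693146, 'fy': 309.70691628693146, 'cx': 317.4046077182616, 'cy': 196.43905825839866, 'rvec': array([-2.34019828,  1.65737254,  0.26972981]), 'tvec': array([-0.62505412, -0.04070315,  0.37991213])}
0.15
```

View pics/top0.png

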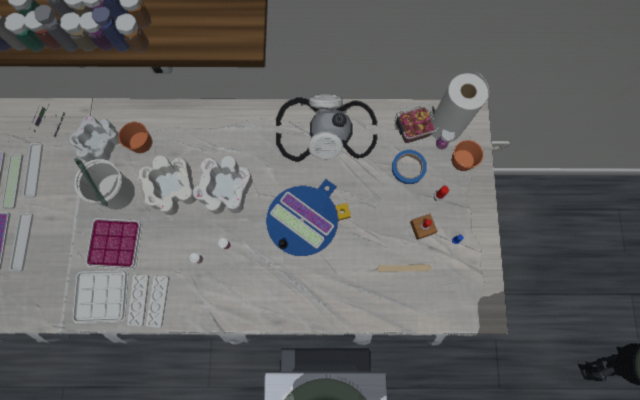

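View pics/side0.png

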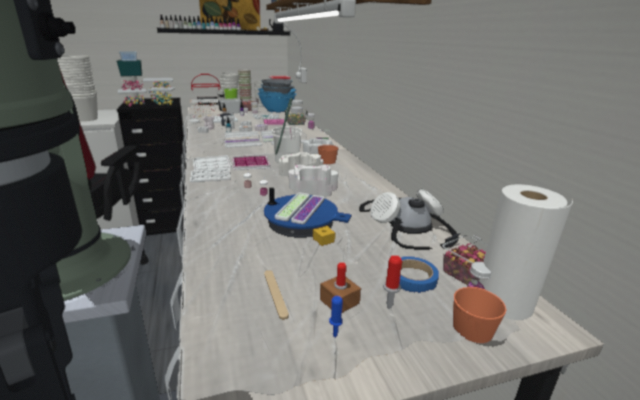

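View pics/wrist0.png

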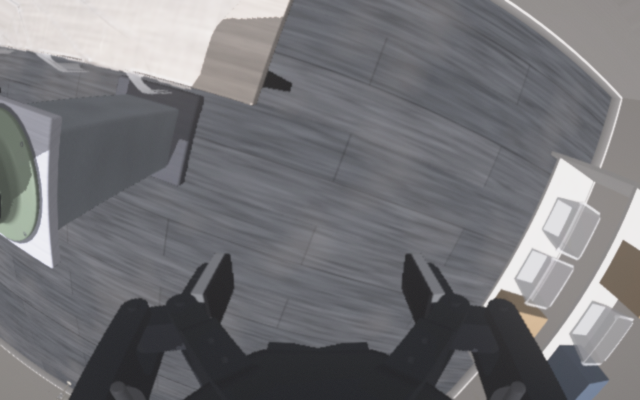

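The top view shows the turntable at (302,220), post at (283,244), ear at (327,187) and lug at (343,212). There are three pin-like things. A red one stands in the block at (427,224), a larger red one at (443,192), and a blue one at (458,239). The one in the block fits, since it is red and the smaller of the two reds. I'll confirm that in a crop.

```bash
cat > h.py <<'E'
from workcell import bot
import cv2,numpy as np
def ray(name,uv,info=None):
    i=info or bot.camera_info(name); R=cv2.Rodrigues(i['rvec'])[0]; c=-R.T@i['tvec']
    x=(uv[0]-i['cx'])/i['fx']; y=(uv[1]-i['cy'])/i['fy']
    if name=='wrist':
        r=np.hypot(x,y); k=np.sin(r)/r if r>1e-9 else 1; d=np.array([x*k,y*k,np.cos(r)])
    else: d=np.array([x,y,1.])
    return c,R.T@d
def onz(name,uv,z,info=None):
    c,d=ray(name,uv,info); return c+d*(z-c[2])/d[2]
def proj(name,P,info=None):
    i=info or bot.camera_info(name); R=cv2.Rodrigues(i['rvec'])[0]; p=R@np.array(P)+i['tvec']
    if name=='wrist':
        r=np.hypot(p[0],p[1]); t=np.arctan2(r,p[2]); k=t/r
        return np.array([i['fx']*p[0]*k+i['cx'],i['fy']*p[1]*k+i['cy']])
    return np.array([i['fx']*p[0]/p[2]+i['cx'],i['fy']*p[1]/p[2]+i['cy']])
E
python3 - <<'E'
from h import *
t=cv2.imread('pics/top0.png'); s=cv2.imread('pics/side0.png')
a=cv2.resize(t[165:285,255:475],None,fx=3.6,fy=3.6,interpolation=cv2.INTER_CUBIC)
cv2.imwrite('pics/top0c.png',a)
b=cv2.resize(s[170:350,240:450],None,fx=3.3,fy=3.3,interpolation=cv2.INTER_CUBIC)
cv2.imwrite('pics/side0c.png',b)
for n,uv,z in [('axis',(302,220),.042),('post',(283,244),.09),('ear',(327,187),.042),('lug',(343,212),.03),('pin',(427.5,223),.11),('block',(424,227),.04),('big',(444,190),.1)]:
    print(n,np.round(onz('top',uv,z),3))
E
```

```text
axis [0.548 0.065 0.042]
post [0.474 0.111 0.09 ]
ear [ 0.643 -0.004  0.042]
lug [ 0.574 -0.049  0.03 ]
pin [ 0.528 -0.265  0.11 ]
block [ 0.531 -0.27   0.04 ]
big [ 0.62  -0.315  0.1  ]
```

View pics/top0c.png

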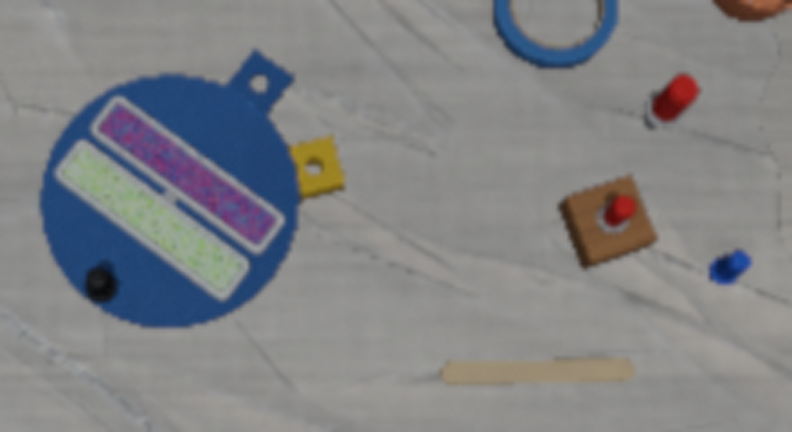

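View pics/side0c.png

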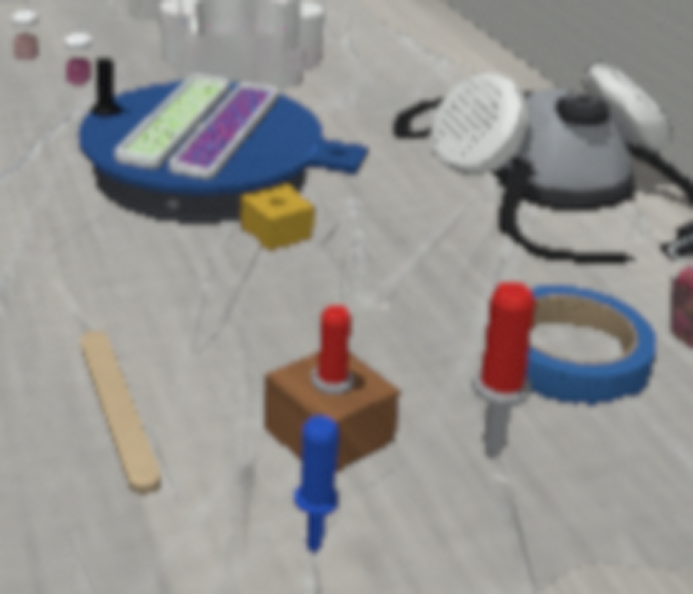

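The crop confirms it: the pin to use is the smaller red one standing in the block. The larger red and the blue one are look-alikes. Next I'll refine the positions with masks.

```bash
cat > m.py <<'E'
from h import *
def ang(a): return np.degrees(np.arctan2(a[1],a[0]))
def table(img,verbose=True):
    hsv=cv2.cvtColor(img,cv2.COLOR_BGR2HSV)
    roi=np.zeros(img.shape[:2],np.uint8); roi[165:285,250:365]=255
    blue=cv2.inRange(hsv,(100,120,40),(125,255,255))&roi
    yel=cv2.inRange(hsv,(18,140,80),(35,255,255))&roi
    c=max(cv2.findContours(blue,cv2.RETR_EXTERNAL,cv2.CHAIN_APPROX_NONE)[0],key=cv2.contourArea)
    # world points of rim at z=.042, circle fit robust
    P=np.array([onz('top',p[0],.042)[:2] for p in c])
    k=np.ones(len(P),bool)
    for _ in range(8):
        A=np.c_[2*P[k],np.ones(k.sum())]; b=(P[k]**2).sum(1); s=np.linalg.lstsq(A,b,rcond=None)[0]
        r=np.sqrt(s[2]+s[0]**2+s[1]**2); d=np.hypot(*(P-s[:2]).T); k=abs(d-r)<.004
    print('axis',s[:2].round(4),'r',r.round(4),k.mean().round(2))
    ax=s[:2]
    ear=P[d>r+.006]
    print('ear dir',ang(ear.mean(0)-ax).round(2))
    m=cv2.moments(yel); y=onz('top',(m['m10']/m['m00'],m['m01']/m['m00']),.028)[:2]
    print('yellow',y.round(4),ang(y-ax).round(2))
    return ax
if __name__=='__main__':
    img=cv2.imread('pics/top0.png'); ax=table(img)
    for n,uv,z in [('post',(283.3,242.2),.09),('earhole',(327.2,188.3),.042),('lughole',(342.2,211.1),.03)]:
        p=onz('top',uv,z)[:2]; print(n,p.round(4),ang(p-ax).round(2),np.hypot(*(p-ax)).round(4))
    for nm in ['top','side']:
        im=cv2.imread(f'pics/{nm}0.png'); h=cv2.cvtColor(im,cv2.COLOR_BGR2HSV)
        for cn,m in [('red',cv2.inRange(h,(0,190,110),(5,255,255))|cv2.inRange(h,(174,190,110),(180,255,255))),('blue',cv2.inRange(h,(112,180,60),(125,255,255)))]:
            n,l,st,ce=cv2.connectedComponentsWithStats(m)
            for i in range(1,n):
                if st[i,4]>15: print(nm,cn,st[i],ce[i].round(1))
E
python3 m.py
```

```text
axis [0.5486 0.0653] r 0.096 0.8
ear dir -36.6
yellow [ 0.5774 -0.0486] -75.83
post [0.479  0.1101] 147.26 0.0828
earhole [ 0.6391 -0.0045] -37.64 0.1142
lughole [ 0.5766 -0.0465] -75.93 0.1153
top red [441 187   7   7  39] [444.1 189.9]
top red [426 220   5   6  26] [428.  222.1]
side red [387 257  14  31 320] [393.4 271.9]
side red [337 264   8  21 133] [340.8 274.1]
```

```bash
python3 - <<'E'
from h import *
from scipy.spatial.transform import Rotation as Ro
s=bot.observe(); R=Ro.from_euler('xyz',s['tool_rot']).as_matrix()
i=bot.camera_info('wrist'); C=cv2.Rodrigues(i['rvec'])[0]; c=-C.T@i['tvec']
print('tool axes\n',R.round(3)); print('cam in tool',(R.T@(c-s['position'])).round(4),(R.T@C.T).round(3))
c1,d1=ray('top',(428,222.1)); c2,d2=ray('side',(340.8,274.1))
d1/=np.linalg.norm(d1);d2/=np.linalg.norm(d2)
t=np.linalg.lstsq(np.c_[d1,-d2],c2-c1,rcond=None)[0]
print('pin',(c1+d1*t[0]).round(4),(c2+d2*t[1]).round(4))
for n,T in [('over post',(.45,.11,.23)),('mid',(.50,-.2,.23))]:
    print(n,(R.T@(np.array(T)-s['position'])*1000).round(0))
E
```

```text
tool axes
 [[ 0.332 -0.     0.943]
 [-0.943  0.001  0.332]
 [-0.001 -1.    -0.   ]]
cam in tool [ 0.0006 -0.1419  0.081 ] [[ 1.    -0.001 -0.   ]
 [-0.    -0.316  0.949]
 [-0.001 -0.949 -0.316]]
pin [ 0.5385 -0.2755  0.0687] [ 0.536  -0.2749  0.0681]
over post [-579.    1.  461.]
mid [-270.    1.  405.]
```

```bash
python3 -m crank '[{"dx":-270,"dz":405,"yaw":-1.2},{"dx":-270,"dz":405,"yaw":-1.2},{"dx":-270,"dz":405,"yaw":-1.2},{"dx":-270,"dz":405,"yaw":-1.2},{"dx":-270,"dz":405,"yaw":-1.2},{"dx":-270,"dz":405,"yaw":-1.2},{"dx":-270,"dz":405,"yaw":-1.2},{"dx":-270,"dz":405,"yaw":-1.2},{"dx":-270,"dz":405,"yaw":-1.2},{"dx":-270,"dz":405,"yaw":-1.2},{"dx":-270,"dz":405,"yaw":-1.2},{"dx":-270,"dz":405,"yaw":-1.2}]'
cat > go.py <<'E'
import sys
from h import *
from scipy.spatial.transform import Rotation as Ro
# go.py x y z [jaw azimuth deg] -> row values
def pose():
    s=bot.observe(); R=Ro.from_euler('xyz',s['tool_rot']).as_matrix(); return s,R
if __name__=='__main__':
    a=list(map(float,sys.argv[1:])); s,R=pose()
    print('at',s['position'].round(4) if hasattr(s['position'],'round') else s['position'],'az',np.degrees(np.arctan2(R[1,0],R[0,0])).round(2),'t',s['clock'],'w',s['grip_width'],'F',np.round(s['force'],1),'q',np.round(s['qpos'],2))
    if a:
        print('d',(R.T@(np.array(a[:3])-s['position'])*1000).round(1))
        if len(a)>3: print('yaw',round(-((a[3]-np.degrees(np.arctan2(R[1,0],R[0,0]))+180)%360-180)*np.pi/180,4))
E
python3 go.py .46 .09 .23 53
```

```text
at [ 0.2076 -0.5893  0.2309] az -70.59 t 0.15 w 0.08543167455055797 F [ 1.  -0.5 -0.5] q [ 1.16  0.52 -0.04  1.6   0.02  1.02 -0.11]
d [-556.8    1.3  463.8]
yaw -2.157$[0]: bad value
```

```bash
python3 -m crank '[{"hand":0,"dx":-270,"dy":0,"dz":405,"yaw":-1.2},{"hand":0,"dx":-270,"dy":0,"dz":405,"yaw":-1.2},{"hand":0,"dx":-270,"dy":0,"dz":405,"yaw":-1.2},{"hand":0,"dx":-270,"dy":0,"dz":405,"yaw":-1.2},{"hand":0,"dx":-270,"dy":0,"dz":405,"yaw":-1.2},{"hand":0,"dx":-270,"dy":0,"dz":405,"yaw":-1.2},{"hand":0,"dx":-270,"dy":0,"dz":405,"yaw":-1.2},{"hand":0,"dx":-270,"dy":0,"dz":405,"yaw":-1.2},{"hand":0,"dx":-270,"dy":0,"dz":405,"yaw":-1.2},{"hand":0,"dx":-270,"dy":0,"dz":405,"yaw":-1.2},{"hand":0,"dx":-270,"dy":0,"dz":405,"yaw":-1.2},{"hand":0,"dx":-270,"dy":0,"dz":405,"yaw":-1.2}]'
python3 go.py .46 .09 .23 53
```

```text
clock: 1.15
position: [0.5017, -0.1967, 0.2314]
tool_rot: [-1.57, -0.001, -0.029]
force: [0.7, -0.4, 1.2]
grip_width: 0.0853
at [ 0.5017 -0.1967  0.2314] az -1.66 t 1.15 w 0.0852884960732229 F [ 0.7 -0.4  1.2] q [ 0.6   0.41 -0.44  1.81  0.21  0.96  0.04]
d [-50.    1.6 285.4]
yaw -0.9541
```

```bash
python3 -m crank '[{"hand":0,"dx":-36,"dy":20,"dz":310,"yaw":-0.95},{"hand":0,"dx":-36,"dy":20,"dz":310,"yaw":-0.95},{"hand":0,"dx":-36,"dy":20,"dz":310,"yaw":-0.95},{"hand":0,"dx":-36,"dy":20,"dz":310,"yaw":-0.95},{"hand":0,"dx":-36,"dy":20,"dz":310,"yaw":-0.95},{"hand":0,"dx":-36,"dy":20,"dz":310,"yaw":-0.95},{"hand":0,"dx":-36,"dy":20,"dz":310,"yaw":-0.95},{"hand":0,"dx":-36,"dy":20,"dz":310,"yaw":-0.95},{"hand":0,"dx":-36,"dy":20,"dz":310,"yaw":-0.95},{"hand":0,"dx":-36,"dy":20,"dz":310,"yaw":-0.95},{"hand":0,"dx":-36,"dy":20,"dz":310,"yaw":-0.95}]'
python3 - <<'E'
from h import *
i=bot.camera_info('wrist'); im=bot.grab_frame('wrist')[:,:,::-1]; cv2.imwrite('pics/w1.png',im)
import pickle; pickle.dump(i,open('w1.pkl','wb'))
E
python3 go.py
```

```text
clock: 2.07
position: [0.474, 0.1099, 0.2111]
tool_rot: [-1.571, 0.001, 0.916]
force: [-0.1, -0.1, -0.2]
grip_width: 0.0853
at [0.4741 0.1096 0.2112] az 52.45 t 2.1167 w 0.08523866754312354 F [ 0.1 -0.4 -0.2] q [ 0.23  0.41 -0.75  1.95  0.35  0.91  0.23]
```

View pics/w1.png

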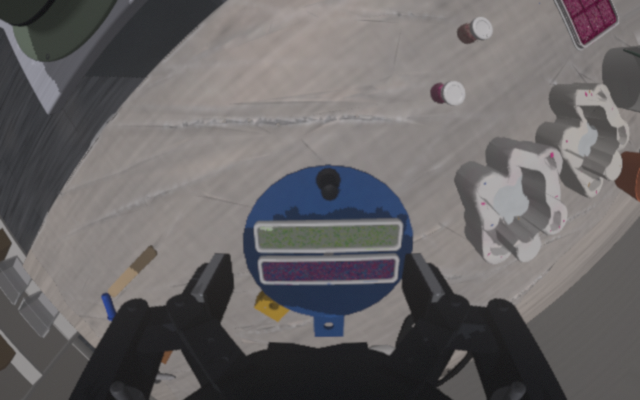

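The wrist view shows the post at (329,180), the ear hole at (329,323) and the lug hole near (271,304). I'll measure them more closely.

```bash
python3 - <<'E'
import cv2
im=cv2.imread('pics/w1.png')
a=cv2.resize(im[155:210,295:365],None,fx=5.5,fy=5.5,interpolation=cv2.INTER_CUBIC)
b=cv2.resize(im[285:340,245:365],None,fx=6,fy=6,interpolation=cv2.INTER_CUBIC)
cv2.imwrite('pics/w1a.png',a);cv2.imwrite('pics/w1b.png',b)
E
```

```text
(no output)
```

View pics/w1a.png

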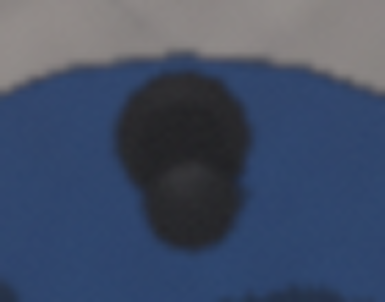

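View pics/w1b.png

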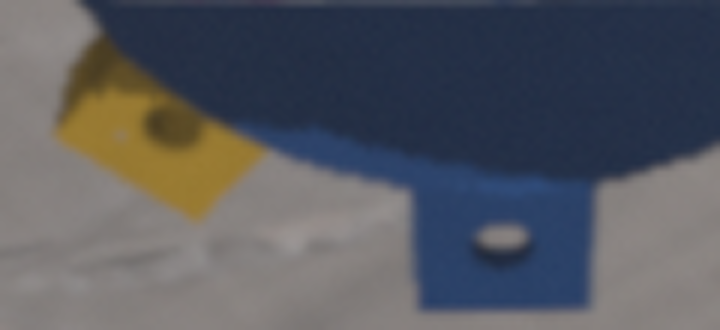

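```bash
cat > mw.py <<'E'
from h import *
import pickle,sys
def ang(a): return np.degrees(np.arctan2(a[1],a[0]))
def rim(im,i,box):
    hsv=cv2.cvtColor(im,cv2.COLOR_BGR2HSV)
    roi=np.zeros(im.shape[:2],np.uint8); x0,y0,x1,y1=box; roi[y0:y1,x0:x1]=255
    blue=cv2.inRange(hsv,(100,110,30),(125,255,255))&roi
    c=max(cv2.findContours(blue,cv2.RETR_EXTERNAL,cv2.CHAIN_APPROX_NONE)[0],key=cv2.contourArea)
    P=np.array([onz('wrist',p[0],.042,i)[:2] for p in c]); k=np.ones(len(P),bool)
    for _ in range(12):
        A=np.c_[2*P[k],np.ones(k.sum())]; b=(P[k]**2).sum(1); s=np.linalg.lstsq(A,b,rcond=None)[0]
        r=np.sqrt(s[2]+s[0]**2+s[1]**2); d=np.hypot(*(P-s[:2]).T); k=abs(d-r)<.003
    print('axis',s[:2].round(4),'r',r.round(4),k.mean().round(2)); return s[:2]
E
python3 - <<'E'
from mw import *
i=pickle.load(open('w1.pkl','rb')); im=cv2.imread('pics/w1.png')
ax=rim(im,i,(235,155,425,345))
for n,uv,z in [('posttop',(329.5,192.3),.09),('postbase',(328.3,179.5),.043),('ear',(328.8,325.5),.042),('lug',(274,306),.03)]:
    p=onz('wrist',uv,z,i)[:2]; print(n,p.round(4),ang(p-ax).round(2),np.hypot(*(p-ax)).round(4))
E
```

```text
axis [0.5422 0.0779] r 0.084 0.39
posttop [0.4825 0.1163] 147.26 0.071
postbase [0.4835 0.116 ] 146.96 0.07
ear [ 0.6427 -0.0017] -38.34 0.1282
lug [ 0.5804 -0.0449] -72.68 0.1286
```

```bash
python3 go.py .483 .116 .054 53.1
```

```text
at [0.4741 0.1096 0.2112] az 52.45 t 2.1167 w 0.08523866754312354 F [ 0.1 -0.4 -0.2] q [ 0.23  0.41 -0.75  1.95  0.35  0.91  0.23]
d [ 10.6 157.2  -3.2]
yaw -0.0114
```

```bash
python3 -m crank '[{"hand":0,"dx":10.6,"dy":40,"dz":-3.2,"yaw":-0.011},{"hand":0.3,"dx":10.6,"dy":80,"dz":-3.2,"yaw":-0.011},{"hand":0.3,"dx":10.6,"dy":120,"dz":-3.2,"yaw":-0.011},{"hand":0.3,"dx":10.6,"dy":157,"dz":-3.2,"yaw":-0.011},{"hand":0.5,"dx":10.6,"dy":157,"dz":-3.2,"yaw":-0.011},{"hand":0.5,"dx":10.6,"dy":157,"dz":-3.2,"yaw":-0.011}]' 30
python3 - <<'E'
from h import *
i=bot.camera_info('wrist'); im=bot.grab_frame('wrist')[:,:,::-1]; cv2.imwrite('pics/w2.png',im)
E
python3 go.py
```

```text
clock: 2.62
position: [0.4822, 0.1166, 0.054]
tool_rot: [-1.569, 0.002, 0.928]
force: [0.8, -0.7, 1.9]
grip_width: 0.0429
at [0.4833 0.117  0.0555] az 53.16 t 2.6667 w 0.04282650447461408 F [-0.8  0.8  0. ] q [ 0.07  0.66 -0.57  2.04  0.61  0.62  0.01]
```

View pics/w2.png

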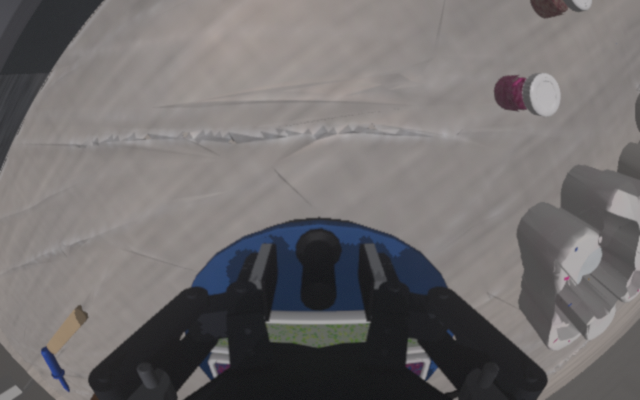

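The post is centred between the fingers at about (319,270), so I'll close.

```bash
python3 -m crank '[{"hand":1,"dx":0,"dy":0,"dz":0,"yaw":0},{"hand":1,"dx":0,"dy":0,"dz":0,"yaw":0},{"hand":1,"dx":0,"dy":0,"dz":0,"yaw":0},{"hand":1,"dx":0,"dy":0,"dz":0,"yaw":0},{"hand":1,"dx":0,"dy":0,"dz":0,"yaw":0}]' 30
python3 - <<'E'
from go import *
s,R=pose(); print(s['grip_width'],s['force'])
# arc rows: relative to current commanded pose; axis at (.550,.0657)
ax=np.array([.550,.0657]); p=s['position'][:2]; r=p-ax; print(np.hypot(*r))
for t in [6.5,13,19.5,26,32,38.4]:
    a=np.radians(-t); c,q=np.cos(a),np.sin(a); n=ax+np.array([[c,-q],[q,c]])@r
    d=R.T@np.r_[n-p,0]*1000; print(t,d.round(1),round(-a,3))
E
```

```text
clock: 3.08
position: [0.4843, 0.1173, 0.0563]
tool_rot: [-1.573, -0.002, 0.928]
force: [-0.5, -1.1, 15.2]
grip_width: 0.015
0.015005449976473663 [-0.5322523  -1.0706663  15.16770694]
0.08355221145721217
6.5 [ 9.4  0.  -0.8] 0.113
13 [18.7  0.1 -2.6] 0.227
19.5 [27.8  0.1 -5.4] 0.34
26 [36.4  0.1 -9.3] 0.454
32 [ 44.    0.1 -13.7] 0.559
38.4 [ 51.5   0.2 -19.3] 0.67
```

```bash
python3 -m crank '[{"hand":1,"dx":0,"dy":-3,"dz":0,"yaw":0},{"hand":1,"dx":5,"dy":-3,"dz":-0.3,"yaw":0.057},{"hand":1,"dx":9.4,"dy":-3,"dz":-0.8,"yaw":0.113},{"hand":1,"dx":14,"dy":-3,"dz":-1.6,"yaw":0.17},{"hand":1,"dx":18.7,"dy":-3,"dz":-2.6,"yaw":0.227},{"hand":1,"dx":27.8,"dy":-3,"dz":-5.4,"yaw":0.34},{"hand":1,"dx":36.4,"dy":-3,"dz":-9.3,"yaw":0.454},{"hand":1,"dx":44,"dy":-3,"dz":-13.7,"yaw":0.559},{"hand":1,"dx":48,"dy":-3,"dz":-16.4,"yaw":0.615},{"hand":1,"dx":51.5,"dy":-3,"dz":-19.3,"yaw":0.67},{"hand":1,"dx":51.5,"dy":-3,"dz":-19.3,"yaw":0.67},{"hand":1,"dx":51.5,"dy":-3,"dz":-19.3,"yaw":0.67}]'
python3 - <<'E'
from h import *
import pickle
i=bot.camera_info('wrist');pickle.dump(i,open('w3.pkl','wb')); im=bot.grab_frame('wrist')[:,:,::-1]; cv2.imwrite('pics/w3.png',im)
cv2.imwrite('pics/top3.png',bot.grab_frame('top')[:,:,::-1]);cv2.imwrite('pics/side3.png',bot.grab_frame('side')[:,:,::-1])
t=cv2.imread('pics/top3.png'); s=cv2.imread('pics/side3.png')
a=cv2.resize(t[165:285,255:375],None,fx=3.3,fy=3.3,interpolation=cv2.INTER_CUBIC)
b=cv2.resize(s[180:260,250:370],None,fx=3.3,fy=3.3,interpolation=cv2.INTER_CUBIC)
b=cv2.copyMakeBorder(b,0,a.shape[0]-b.shape[0],0,0,cv2.BORDER_CONSTANT)
cv2.imwrite('pics/ts3.png',np.hstack([a,b]))
E
python3 go.py
```

```text
clock: 4.08
position: [0.529, 0.1479, 0.0579]
tool_rot: [-1.569, -0.0, 0.259]
force: [-1.1, 5.0, -13.8]
grip_width: 0.015
at [0.5289 0.1478 0.0579] az 14.87 t 4.2333 w 0.014679011825127162 F [  0.4   6.2 -13.8] q [-0.08  0.68 -0.41  1.91  0.43  0.64 -0.51]
```

View pics/ts3.png

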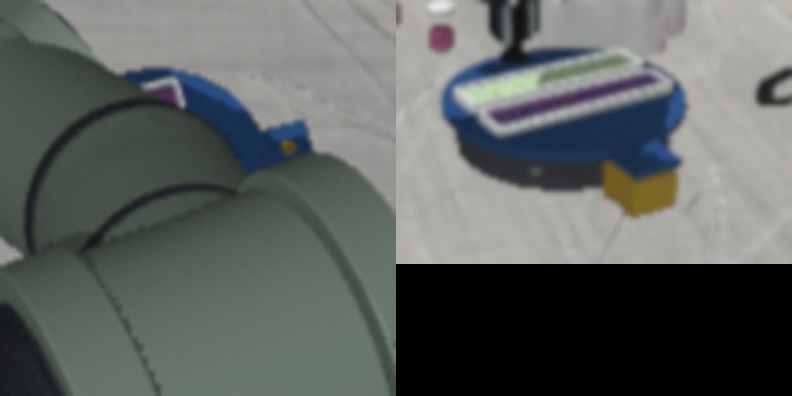

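View pics/w3.png

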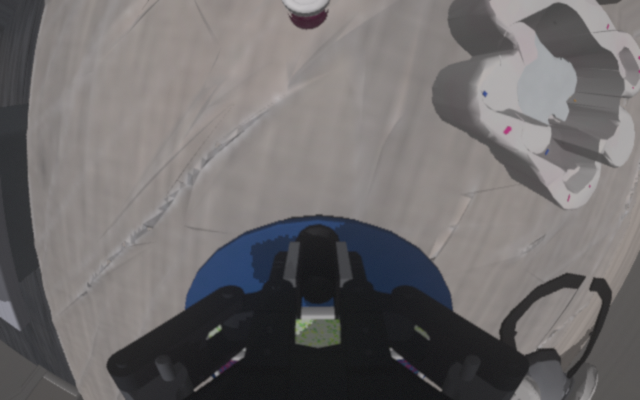

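Yellow now shows through the ear hole, so the alignment is close. I'll release, rise, and look from straight above the hole.

```bash
python3 -m crank '[{"hand":1,"dx":0,"dy":1.5,"dz":0,"yaw":0},{"hand":0.5,"dx":0,"dy":1.5,"dz":0,"yaw":0},{"hand":0.4,"dx":0,"dy":1.5,"dz":0,"yaw":0},{"hand":0.3,"dx":0,"dy":1.5,"dz":0,"yaw":0},{"hand":0.3,"dx":0,"dy":1.5,"dz":0,"yaw":0},{"hand":0.3,"dx":0,"dy":-40,"dz":0,"yaw":0},{"hand":0.3,"dx":0,"dy":-80,"dz":0,"yaw":0},{"hand":0.3,"dx":0,"dy":-110,"dz":0,"yaw":0},{"hand":0.3,"dx":0,"dy":-130,"dz":0,"yaw":0}]'
python3 go.py .599 -.125 .20
```

```text
clock: 4.98
position: [0.5298, 0.1472, 0.1907]
tool_rot: [-1.571, -0.003, 0.259]
force: [-0.2, 0.4, -0.2]
grip_width: 0.0598
at [0.5298 0.1472 0.1907] az 14.84 t 4.9833 w 0.05983518381816682 F [-0.2  0.4 -0.2] q [-0.    0.49 -0.51  1.82  0.3   0.9  -0.39]
d [  -2.8   -9.4 -280.9]
```

```bash
python3 -m crank '[{"hand":0.3,"dx":-3,"dy":-9,"dz":-281,"yaw":0},{"hand":0.3,"dx":-3,"dy":-9,"dz":-281,"yaw":0},{"hand":0.3,"dx":-3,"dy":-9,"dz":-281,"yaw":0},{"hand":0.3,"dx":-3,"dy":-9,"dz":-281,"yaw":0},{"hand":0.3,"dx":-3,"dy":-9,"dz":-281,"yaw":0},{"hand":0.3,"dx":-3,"dy":-9,"dz":-281,"yaw":0},{"hand":0.3,"dx":-3,"dy":-9,"dz":-281,"yaw":0},{"hand":0.3,"dx":-3,"dy":-9,"dz":-281,"yaw":0},{"hand":0.3,"dx":-3,"dy":-9,"dz":-281,"yaw":0},{"hand":0.3,"dx":-3,"dy":-9,"dz":-281,"yaw":0}]'
python3 - <<'E'
from h import *
import pickle
i=bot.camera_info('wrist');pickle.dump(i,open('w4.pkl','wb')); im=bot.grab_frame('wrist')[:,:,::-1]; cv2.imwrite('pics/w4.png',im)
cv2.imwrite('pics/top4.png',bot.grab_frame('top')[:,:,::-1]);cv2.imwrite('pics/side4.png',bot.grab_frame('side')[:,:,::-1])
u,v=proj('wrist',(.578,-.047,.036),i).astype(int);print(u,v,i['tvec'])
x0,y0=max(u-50,0),max(v-40,0)
cv2.imwrite('pics/w4c.png',cv2.resize(im[y0:y0+80,x0:x0+100],None,fx=7,fy=7,interpolation=cv2.INTER_CUBIC)); print(x0,y0)
E
python3 go.py
```

```text
clock: 5.82
position: [0.598, -0.1249, 0.1963]
tool_rot: [-1.57, 0.0, 0.259]
force: [-0.6, 1.3, 0.9]
grip_width: 0.0597
318 97 [-0.5460131  -0.29014751  0.26079309]
268 57
at [ 0.5982 -0.1242  0.1965] az 14.94 t 5.9667 w 0.05983712235784788 F [-0.3 -0.7 -0.3] q [ 0.42  0.57 -0.46  1.66  0.29  0.98  0.12]
```

View pics/w4.png

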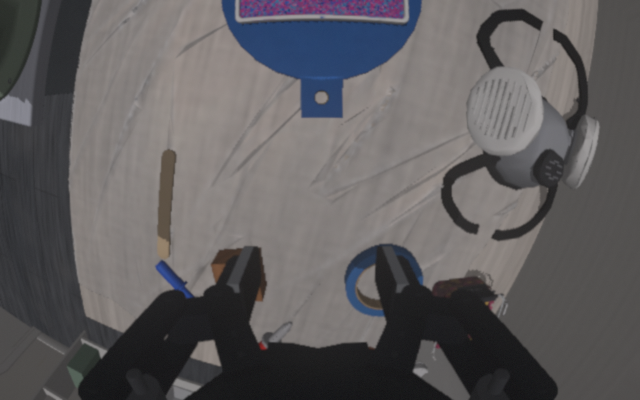

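View pics/w4c.png

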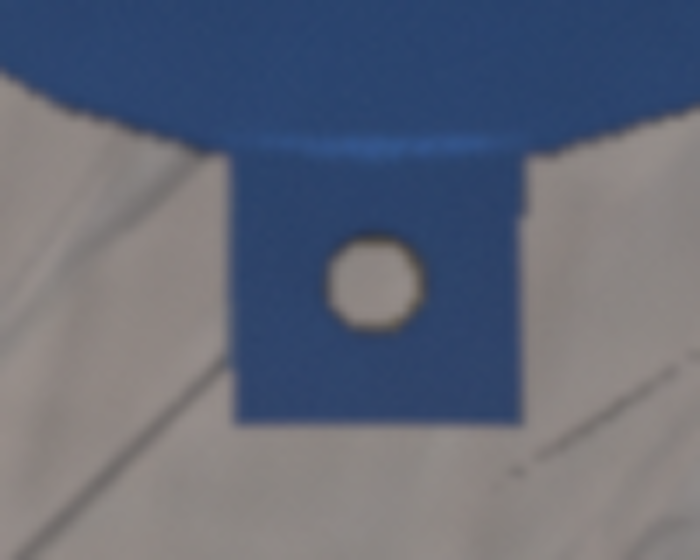

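The hole is clear straight through to the table, with its centre at (321.6,97.6), so it is lined up to within about half a millimetre. Now I'll go above the pin.

```bash
python3 - <<'E'
from h import *
import pickle
i=pickle.load(open('w4.pkl','rb')); print('hole',onz('wrist',(321.6,97.6),.042,i),onz('wrist',(320.9,97.4),.0,i))
E
python3 go.py .537 -.275 .19
```

```text
hole [ 0.58122564 -0.04657465  0.042     ] [ 0.58095514 -0.04645234  0.        ]
at [ 0.5982 -0.1242  0.1965] az 14.94 t 5.9667 w 0.05983712235784788 F [-0.3 -0.7 -0.3] q [ 0.42  0.57 -0.46  1.66  0.29  0.98  0.12]
d [ -98.     6.4 -130. ]
```

```bash
python3 -m crank '[{"hand":0.3,"dx":-98,"dy":6,"dz":-130,"yaw":0},{"hand":0.3,"dx":-98,"dy":6,"dz":-130,"yaw":0},{"hand":0.3,"dx":-98,"dy":6,"dz":-130,"yaw":0},{"hand":0.3,"dx":-98,"dy":6,"dz":-130,"yaw":0},{"hand":0.3,"dx":-98,"dy":6,"dz":-130,"yaw":0},{"hand":0.3,"dx":-98,"dy":6,"dz":-130,"yaw":0},{"hand":0.3,"dx":-98,"dy":6,"dz":-130,"yaw":0}]'
python3 - <<'E'
from h import *
import pickle
i=bot.camera_info('wrist');pickle.dump(i,open('w5.pkl','wb')); im=bot.grab_frame('wrist')[:,:,::-1]; cv2.imwrite('pics/w5.png',im)
E
python3 go.py
```

```text
clock: 6.55
position: [0.5372, -0.275, 0.1905]
tool_rot: [-1.57, -0.001, 0.26]
force: [0.3, 0.9, -0.2]
grip_width: 0.0599
at [ 0.5375 -0.2746  0.1905] az 14.96 t 6.6 w 0.059567230009450856 F [-0.2  1.1  0.4] q [ 0.68  0.56 -0.45  1.68  0.28  0.96  0.39]
```

View pics/w5.png

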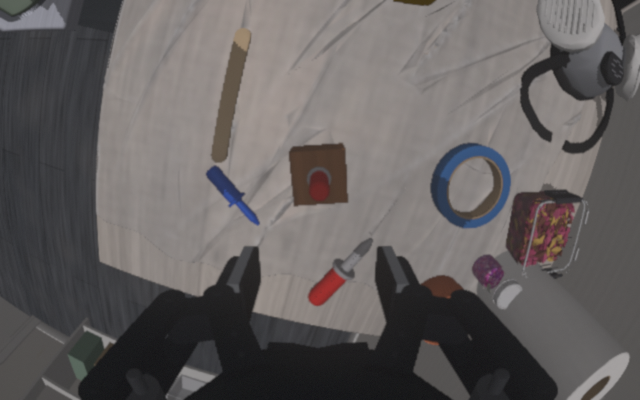

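```bash
python3 - <<'E'
from h import *
import pickle
im=cv2.imread('pics/w5.png'); a=cv2.resize(im[135:215,275:365],None,fx=7,fy=7,interpolation=cv2.INTER_CUBIC); cv2.imwrite('pics/w5c.png',a)
i=pickle.load(open('w5.pkl','rb'))
h=cv2.cvtColor(im,cv2.COLOR_BGR2HSV); m=(cv2.inRange(h,(0,170,60),(6,255,255))|cv2.inRange(h,(172,170,60),(180,255,255)))[135:215,290:350]
y,x=np.nonzero(m); u=x.mean()+290; print('red',u,y.min()+135,y.max()+135,y.mean()+135)
for z,v in [(.090,187),(.068,y.mean()+135)]: print(z,onz('wrist',(u,v),z,i))
for z in (.046,.068,.09): print(z,proj('wrist',(.5375,-.2746,z),i))
E
```

```text
<stdin>:6: RuntimeWarning: Mean of empty slice.
  ret = ret.dtype.type(ret / rcount)
Traceback (most recent call last):
ValueError: zero-size array to reduction operation minimum which has no identity
```

View pics/w5c.png

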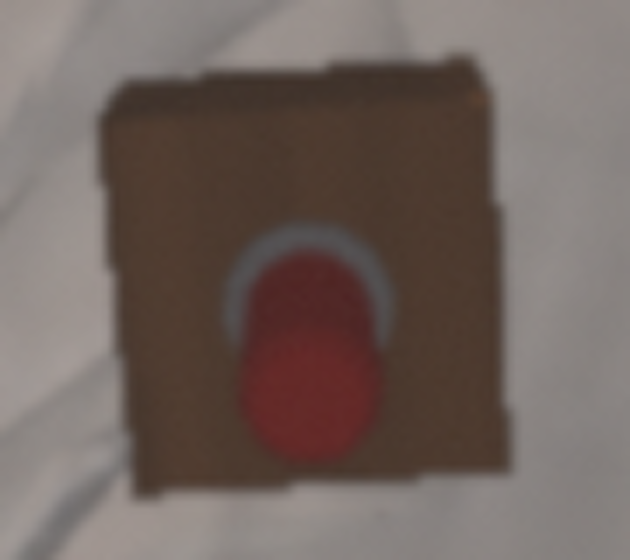

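```bash
python3 - <<'E'
from h import *
import pickle
i=pickle.load(open('w5.pkl','rb'))
print(onz('wrist',(319,179.3),.044,i),onz('wrist',(319.4,191),.09,i))
E
python3 go.py .537 -.2745 .053
```

```text
[ 0.53809088 -0.27269004  0.044     ] [ 0.53755175 -0.27021172  0.09      ]
at [ 0.5375 -0.2746  0.1905] az 14.96 t 6.6 w 0.059567230009450856 F [-0.2  1.1  0.4] q [ 0.68  0.56 -0.45  1.68  0.28  0.96  0.39]
d [-5.000e-01  1.375e+02  1.000e-01]
```

```bash
python3 -m crank '[{"hand":0.4,"dx":1,"dy":40,"dz":2.5,"yaw":0},{"hand":0.4,"dx":1,"dy":80,"dz":2.5,"yaw":0},{"hand":0.4,"dx":1,"dy":110,"dz":2.5,"yaw":0},{"hand":0.4,"dx":1,"dy":134,"dz":2.5,"yaw":0},{"hand":0.4,"dx":1,"dy":134,"dz":2.5,"yaw":0},{"hand":1,"dx":1,"dy":134,"dz":2.5,"yaw":0},{"hand":1,"dx":1,"dy":134,"dz":2.5,"yaw":0},{"hand":1,"dx":1,"dy":134,"dz":2.5,"yaw":0},{"hand":1,"dx":1,"dy":134,"dz":2.5,"yaw":0},{"hand":1,"dx":1,"dy":134,"dz":2.5,"yaw":0}]' 30
python3 - <<'E'
from h import *
import pickle
i=bot.camera_info('wrist');pickle.dump(i,open('w6.pkl','wb')); im=bot.grab_frame('wrist')[:,:,::-1]; cv2.imwrite('pics/w6.png',im)
E
python3 go.py
```

```text
clock: 7.43
position: [0.5383, -0.2735, 0.0583]
tool_rot: [-1.572, -0.003, 0.259]
force: [-0.5, 3.4, 10.0]
grip_width: 0.0168
at [ 0.5383 -0.2735  0.0583] az 14.85 t 7.4833 w 0.016868522062338884 F [0.3 3.4 9.3] q [ 0.63  0.73 -0.38  1.77  0.39  0.71  0.3 ]
```

View pics/w6.png

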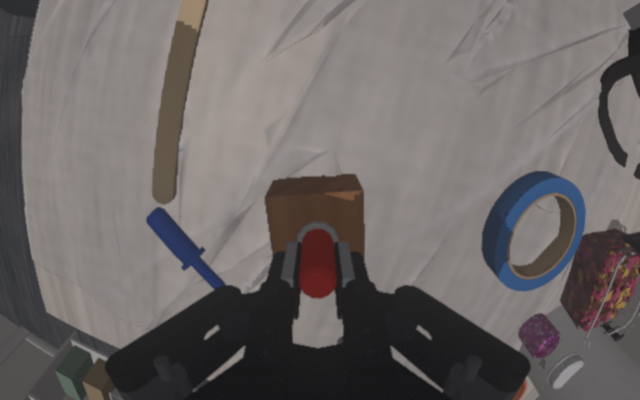

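The red pin is in the jaws at (318,262), width 17 mm. I'll lift it clear.

```bash
python3 -m crank '[{"hand":1,"dx":0,"dy":-15,"dz":0,"yaw":0},{"hand":1,"dx":0,"dy":-35,"dz":0,"yaw":0},{"hand":1,"dx":0,"dy":-65,"dz":0,"yaw":0},{"hand":1,"dx":0,"dy":-90,"dz":0,"yaw":0},{"hand":1,"dx":0,"dy":-90,"dz":0,"yaw":0}]'
python3 go.py .581 -.0465 .145
```

```text
clock: 7.9
position: [0.5394, -0.2744, 0.1522]
tool_rot: [-1.576, -0.006, 0.259]
force: [0.1, -0.7, -0.7]
grip_width: 0.017
at [ 0.5394 -0.2744  0.1522] az 14.82 t 7.9 w 0.01703868796237724 F [ 0.1 -0.7 -0.7] q [ 0.67  0.61 -0.43  1.72  0.32  0.88  0.36]
d [ 98.5   6.8 209.8]
```

```bash
python3 -m crank '[{"hand":1,"dx":33,"dy":3,"dz":70,"yaw":0},{"hand":1,"dx":66,"dy":3,"dz":140,"yaw":0},{"hand":1,"dx":98,"dy":3,"dz":209,"yaw":0},{"hand":1,"dx":98,"dy":3,"dz":209,"yaw":0},{"hand":1,"dx":98,"dy":3,"dz":209,"yaw":0},{"hand":1,"dx":98,"dy":3,"dz":209,"yaw":0},{"hand":1,"dx":98,"dy":20,"dz":209,"yaw":0},{"hand":1,"dx":98,"dy":36,"dz":209,"yaw":0},{"hand":1,"dx":98,"dy":36,"dz":209,"yaw":0},{"hand":1,"dx":98,"dy":36,"dz":209,"yaw":0}]'
python3 - <<'E'
from h import *
import pickle
i=bot.camera_info('wrist');pickle.dump(i,open('w7.pkl','wb')); im=bot.grab_frame('wrist')[:,:,::-1]; cv2.imwrite('pics/w7.png',im)
s=bot.grab_frame('side')[:,:,::-1];cv2.imwrite('pics/side7.png',s); t=bot.grab_frame('top')[:,:,::-1];cv2.imwrite('pics/top7.png',t)
b=cv2.resize(s[170:260,270:390],None,fx=6,fy=6,interpolation=cv2.INTER_CUBIC);cv2.imwrite('pics/side7c.png',b)
b=cv2.resize(im[190:330,240:400],None,fx=4.5,fy=4.5,interpolation=cv2.INTER_CUBIC);cv2.imwrite('pics/w7c.png',b)
E
python3 go.py .5812 -.0475 .113
```

```text
clock: 8.73
position: [0.5782, -0.0465, 0.1106]
tool_rot: [-1.571, 0.0, 0.259]
force: [-0.5, -0.3, -0.8]
grip_width: 0.0171
at [ 0.5788 -0.0468  0.1115] az 14.8 t 8.8833 w 0.016593355452592117 F [-1.   0.6 -0. ] q [ 0.28  0.63 -0.42  1.8   0.35  0.78 -0.07]
d [ 2.1 -1.5 -1.3]
```

View pics/side7c.png

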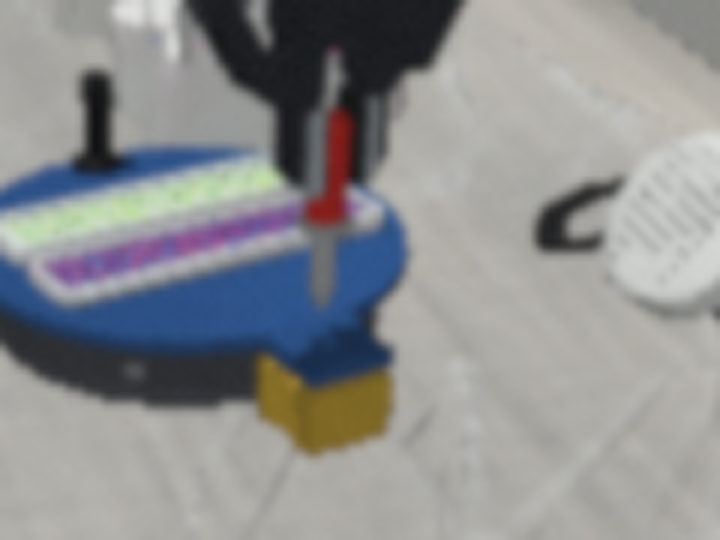

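View pics/w7c.png

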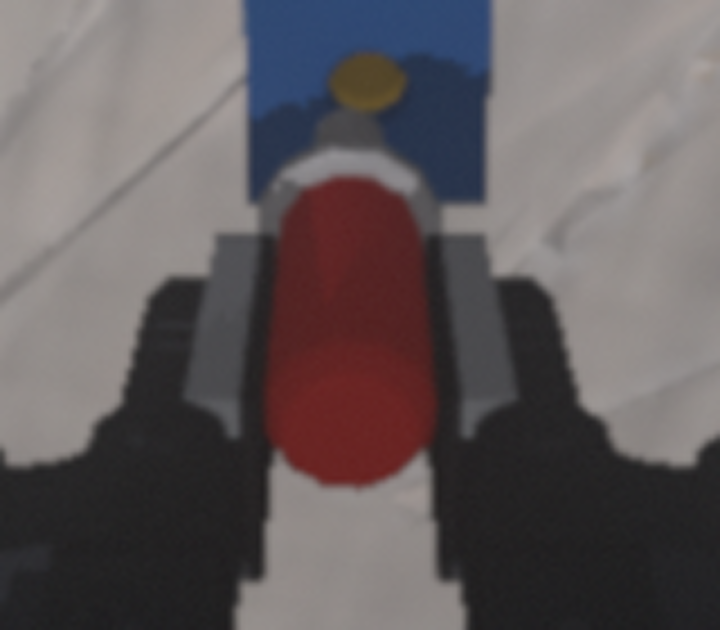

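```bash
python3 - <<'E'
from h import *
import pickle
i=pickle.load(open('w7.pkl','rb'))
p=np.array([.5788,-.0468])
for n,z in [('top',.1315),('grip',.1215),('collar',.0955),('tip',.0575)]:
    print(n,(( proj('side',(*p,z))-[270,170])*6).round(0),((proj('wrist',(*p,z),i)-[240,190])*4.5).round(0))
print('hole',onz('wrist',(240+368/4.5,190+82/4.5),.042,i))
print('proj hole', (proj('side',(.581,-.0465,.042))-[270,170])*6)
print('lug/yellow by post',(proj('side',(.53,.148,.09))-[270,170])*6,(proj('side',(.53,.148,.042))-[270,170])*6)
E
```

```text
top [329. 136.] [353. 402.]
grip [328. 160.] [353. 352.]
collar [326. 220.] [353. 244.]
tip [322. 306.] [352. 130.]
hole [ 0.58076528 -0.04434007  0.042     ]
proj hole [326.09473325 338.81066579]
lug/yellow by post [94.04754862 68.77315764] [ 94.86416135 163.1776313 ]
```

```bash
python3 -m crank '[{"hand":1,"dx":2.6,"dy":0,"dz":0,"yaw":0},{"hand":1,"dx":2.6,"dy":5,"dz":0,"yaw":0},{"hand":1,"dx":2.6,"dy":10,"dz":0,"yaw":0},{"hand":1,"dx":2.6,"dy":10,"dz":0,"yaw":0},{"hand":1,"dx":2.6,"dy":10,"dz":0,"yaw":0}]'
python3 - <<'E'
from h import *
import pickle
i=bot.camera_info('wrist');pickle.dump(i,open('w8.pkl','wb')); im=bot.grab_frame('wrist')[:,:,::-1]; cv2.imwrite('pics/w8.png',im)
s=bot.grab_frame('side')[:,:,::-1];cv2.imwrite('pics/side8.png',s)
b=cv2.resize(s[190:250,290:370],None,fx=7,fy=7,interpolation=cv2.INTER_CUBIC);cv2.imwrite('pics/side8c.png',b)
b=cv2.resize(im[200:270,270:370],None,fx=7,fy=7,interpolation=cv2.INTER_CUBIC);cv2.imwrite('pics/w8c.png',b)
p=bot.observe()['position']
for n,z in [('collar',p[2]-.016),('tip',p[2]-.054)]:
    print(n,(( proj('side',(*p[:2],z))-[290,190])*7).round(0),((proj('wrist',(*p[:2],z),i)-[270,200])*7).round(0))
E
python3 go.py
```

```text
clock: 9.3
position: [0.5806, -0.0457, 0.0999]
tool_rot: [-1.57, 0.001, 0.259]
force: [-0.1, 0.3, -0.4]
grip_width: 0.0168
collar [243. 145.] [335. 303.]
tip [240. 243.] [336. 126.]
at [ 0.5808 -0.0457  0.1002] az 14.84 t 9.4 w 0.016681262082332133 F [ 0.2  0.8 -0.9] q [ 0.27  0.65 -0.42  1.8   0.36  0.76 -0.08]
```

View pics/side8c.png

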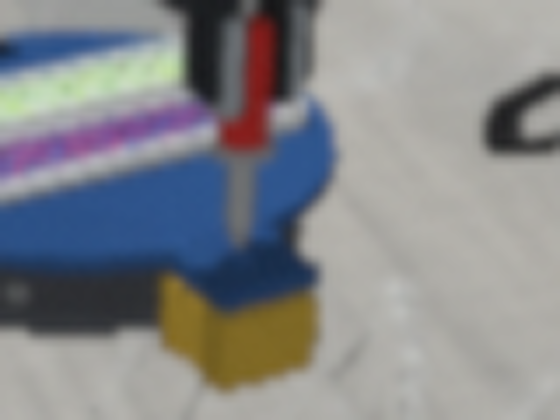

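View pics/w8c.png

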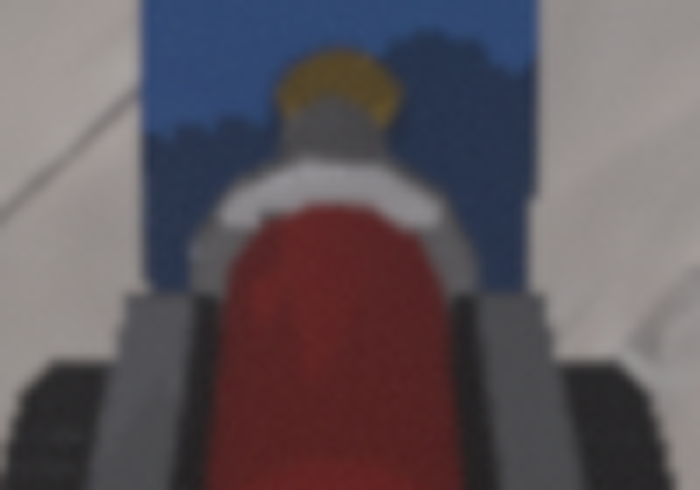

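The tip is about 0.6 mm off the hole centre at (339,94). I'll correct that and lower partway.

```bash
python3 -m crank '[{"hand":1,"dx":0.6,"dy":0,"dz":0,"yaw":0},{"hand":1,"dx":0.6,"dy":4,"dz":0,"yaw":0},{"hand":1,"dx":0.6,"dy":8,"dz":0,"yaw":0},{"hand":1,"dx":0.6,"dy":10,"dz":0,"yaw":0},{"hand":1,"dx":0.6,"dy":10,"dz":0,"yaw":0}]'
python3 go.py
```

```text
clock: 9.82
position: [0.5811, -0.0456, 0.0896]
tool_rot: [-1.57, 0.001, 0.259]
force: [-0.3, 0.7, -0.9]
grip_width: 0.017
at [ 0.5811 -0.0456  0.0896] az 14.84 t 9.8167 w 0.01695748912771522 F [-0.3  0.7 -0.9] q [ 0.26  0.67 -0.41  1.81  0.37  0.74 -0.09]
```

No contact force, and the tip is inside the ear. Continuing down.

```bash
python3 -m crank '[{"hand":1,"dx":0,"dy":4,"dz":0,"yaw":0},{"hand":1,"dx":0,"dy":8,"dz":0,"yaw":0},{"hand":1,"dx":0,"dy":12,"dz":0,"yaw":0},{"hand":1,"dx":0,"dy":16,"dz":0,"yaw":0},{"hand":1,"dx":0,"dy":16,"dz":0,"yaw":0}]'
python3 go.py
```

```text
clock: 10.23
position: [0.581, -0.0456, 0.0734]
tool_rot: [-1.57, 0.001, 0.259]
force: [0.5, -0.7, -1.5]
grip_width: 0.0176
at [ 0.581  -0.0456  0.0734] az 14.84 t 10.2333 w 0.0175834124957712 F [ 0.5 -0.7 -1.5] q [ 0.25  0.69 -0.4   1.82  0.39  0.71 -0.1 ]
```

```bash
python3 -m crank '[{"hand":1,"dx":0,"dy":4,"dz":0,"yaw":0},{"hand":1,"dx":0,"dy":8,"dz":0,"yaw":0},{"hand":1,"dx":0,"dy":11,"dz":0,"yaw":0},{"hand":1,"dx":0,"dy":13,"dz":0,"yaw":0},{"hand":1,"dx":0,"dy":14,"dz":0,"yaw":0},{"hand":1,"dx":0,"dy":14,"dz":0,"yaw":0}]'
python3 go.py
```

```text
clock: 10.73
position: [0.5815, -0.0455, 0.0604]
tool_rot: [-1.571, -0.0, 0.259]
force: [-0.2, -0.7, 0.1]
grip_width: 0.0168
at [ 0.5815 -0.0455  0.0604] az 14.84 t 10.7333 w 0.01677463882231488 F [-0.2 -0.7  0.1] q [ 0.25  0.71 -0.39  1.82  0.4   0.69 -0.11]
```

```bash
python3 -m crank '[{"hand":1,"dx":0,"dy":1,"dz":0,"yaw":0},{"hand":1,"dx":0,"dy":2,"dz":0,"yaw":0},{"hand":1,"dx":0,"dy":2,"dz":0,"yaw":0}]'
python3 go.py
python3 - <<'E'
from h import *
im=bot.grab_frame('wrist')[:,:,::-1]; s=bot.grab_frame('side')[:,:,::-1]
b=cv2.resize(s[190:250,290:370],None,fx=5,fy=5,interpolation=cv2.INTER_CUBIC)
a=cv2.resize(im[200:300,270:370],(300,300),interpolation=cv2.INTER_CUBIC)
cv2.imwrite('pics/f9.png',np.hstack([a,b]))
E
```

```text
clock: 10.98
position: [0.5822, -0.0454, 0.06]
tool_rot: [-1.572, -0.002, 0.259]
force: [-8.6, 0.9, 30.9]
grip_width: 0.0168
at [ 0.5822 -0.0454  0.06  ] az 14.84 t 10.9833 w 0.01683738117302879 F [-8.6  0.9 30.9] q [ 0.25  0.71 -0.39  1.82  0.4   0.69 -0.11]
```

View pics/f9.png

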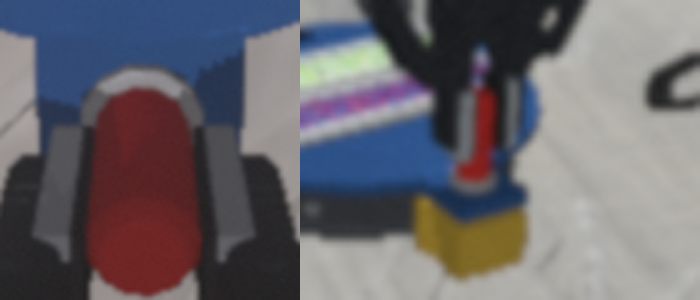

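The collar rests on the ear, with a firm 31 N stop at the predicted height (TCP 0.060). I'll ease off the strain, release and rise.

```bash
python3 -m crank '[{"hand":1,"dx":0,"dy":-2,"dz":0,"yaw":0},{"hand":1,"dx":0,"dy":-2,"dz":0,"yaw":0},{"hand":0.5,"dx":0,"dy":-2,"dz":0,"yaw":0},{"hand":0.4,"dx":0,"dy":-2,"dz":0,"yaw":0},{"hand":0.4,"dx":0,"dy":-2,"dz":0,"yaw":0},{"hand":0.4,"dx":0,"dy":-2,"dz":0,"yaw":0},{"hand":0.4,"dx":0,"dy":-30,"dz":0,"yaw":0},{"hand":0.4,"dx":0,"dy":-65,"dz":0,"yaw":0},{"hand":0.4,"dx":0,"dy":-100,"dz":0,"yaw":0},{"hand":0.4,"dx":0,"dy":-130,"dz":0,"yaw":0},{"hand":0.4,"dx":0,"dy":-130,"dz":0,"yaw":0}]'
python3 go.py
python3 - <<'E'
from h import *
im=bot.grab_frame('wrist')[:,:,::-1]; s=bot.grab_frame('side')[:,:,::-1]; t=bot.grab_frame('top')[:,:,::-1]
b=cv2.resize(s[170:260,240:370],None,fx=3,fy=3,interpolation=cv2.INTER_CUBIC)
cv2.imwrite('pics/f10.png',im); cv2.imwrite('pics/f10s.png',s); cv2.imwrite('pics/f10t.png',t)
cv2.imwrite('pics/f10c.png',np.vstack([cv2.resize(s[190:250,290:370],(560,420),interpolation=cv2.INTER_CUBIC)]))
E
```

```text
clock: 12.0
position: [0.5838, -0.0455, 0.1939]
tool_rot: [-1.573, -0.007, 0.259]
force: [0.7, 0.1, -1.2]
grip_width: 0.051
at [ 0.5838 -0.0455  0.1939] az 14.82 t 12.0 w 0.05098783129269989 F [ 0.7  0.1 -1.2] q [ 0.31  0.53 -0.47  1.73  0.29  0.94 -0.02]
```

View pics/f10.png

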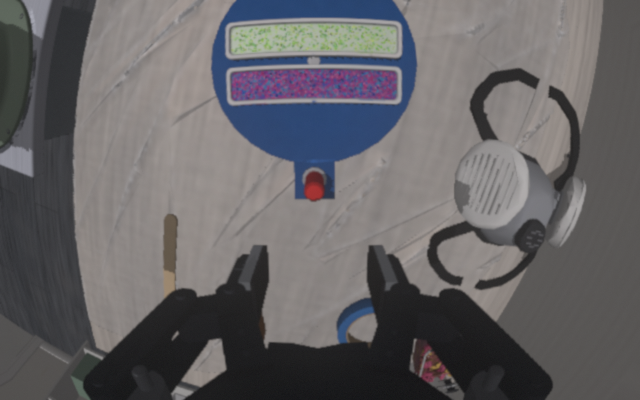

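View pics/f10c.png

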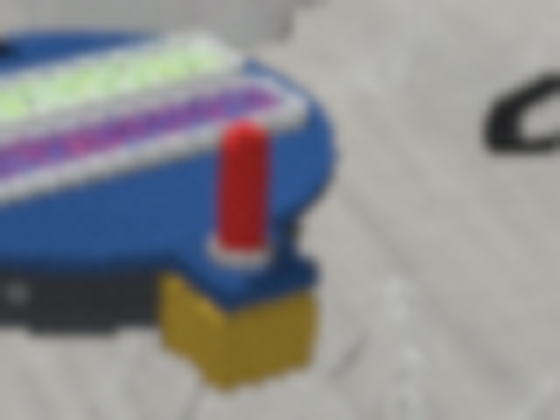

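View pics/f10s.png

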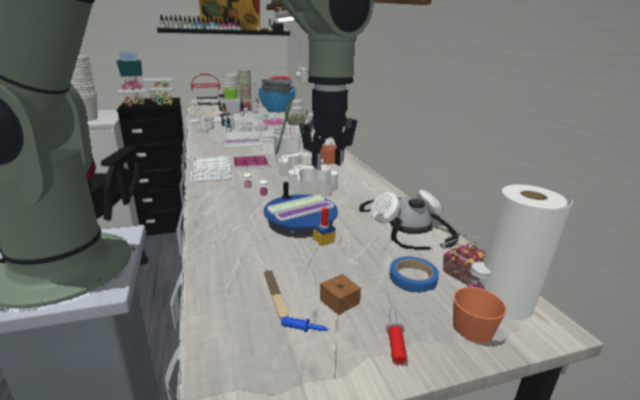

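The pin is home, with its collar flat on the ear, and the arm is clear. The two look-alikes were on their tips at the start and now lie down, which the first wrist view at 2.1 s already showed. I'll check that nothing else moved.

```bash
python3 - <<'E'
from h import *
a=cv2.imread('pics/side0.png');b=cv2.imread('pics/f10s.png')
c=np.vstack([x[165:345,230:450] for x in (a,b)]); 
cv2.imwrite('pics/cmp.png',np.hstack([cv2.resize(x[165:345,230:450],(396,324)) for x in (a,b)]))
a=cv2.imread('pics/top0.png');b=cv2.imread('pics/f10t.png');a2=cv2.imread('pics/top4.png')
cv2.imwrite('pics/cmpt.png',np.vstack([cv2.resize(x[140:290,180:480],(600,300)) for x in (a,b)]))
E
```

```text
(no output)
```

View pics/cmp.png

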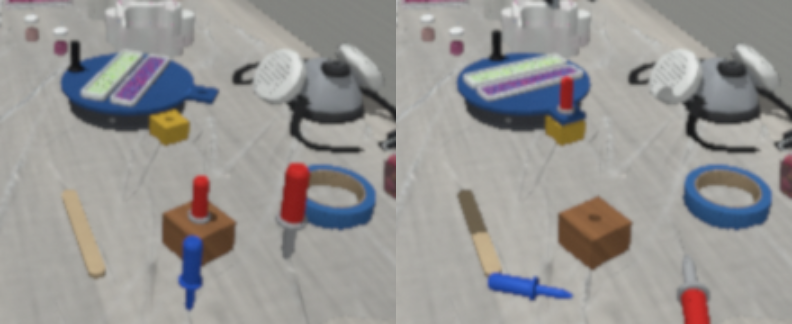

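View pics/cmpt.png

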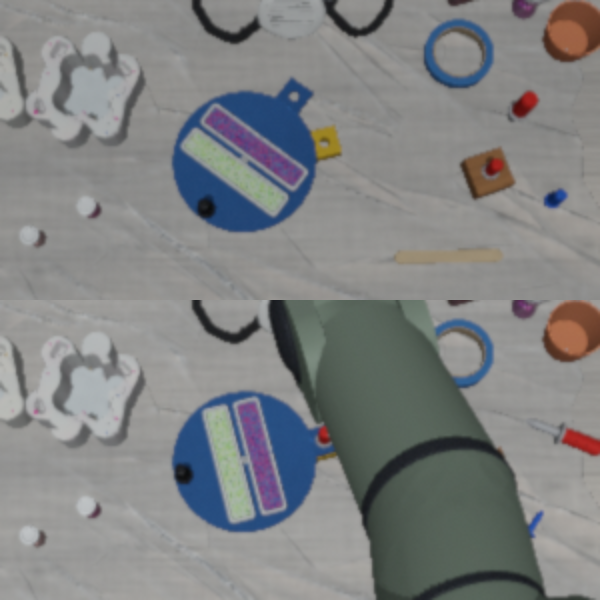

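```bash
python3 -c "
from workcell import bot
print(bot.observe()['clock'],bot.observe()['force']); print(bot.job_done())"
```

```text
12.15 [ 0.14223024  0.5242943  -0.52116113]
the job is handed in; nothing more can be done
None
```

The turntable is locked and the job is handed in at 12.15 s. I turned the plate about -38° by its black post and checked straight down through both holes, which lined up to about 0.5 mm. I then took the smaller red pin out of the block, pushed it home and let go.

**Last checks:**
- **Pin:** it met a firm 31 N stop at the predicted height. After release it stands upright with its collar on the ear, and the robot touches nothing.
- **Things to leave:** the vials, tape roll and mixing stick look unmoved when I compare the start and end pictures.

**Disagreements:**
- **Look-alikes:** the large red and the blue one stood on their tips at the start and now lie on the table. They were already down in wrist pictures taken before I went near the block. The force readings showed no contact and I did not touch them on purpose. The blue one now lies close to the mixing stick.
- **Cameras:** the top and wrist cameras disagreed on the hole position by about 4 mm. I used the wrist camera, and the pin went in with almost no side force.

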